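# Release the fuser pressure levers through the printer's guard

## Robot

A 6-joint arm with a two-finger parallel gripper is mounted at the origin on the work surface. World frame = base frame: x ahead of the robot, y to its left, z up, the work surface at z = 0. Lengths are in m, angles in rad, forces in N, time in s.
With the tool pointing down it reaches from about 0.35 to 0.975 m from the base axis. Payload 4.9 kg.
Tool frame: the origin (TCP) lies at the very end of the fingers, on their centre line; the grasp point (between the pads) lies 19 mm behind it (manip.grasp_offset is the distance from the TCP to the grasp point, in m); z points along the fingers, y is the line along which they close (so a half turn about z gives the same grasp; the last joint's range is limited). The gripper opens to 85 mm and grips with 20 to 120 N. Pads are 22 mm wide; open, the fingers measure 114 mm over their backs; the gripper's body (76 mm by 85 mm) begins 54 mm behind the grasp point. The pads swing forward as they close: fully open they stand 13 mm farther back than shut.
Start: joints at [-1.444, 0.053, 1.613, -0, 1.476, -0.119], TCP at [0.152, -0.606, 0.231] pointing down, gripper open.
Joint ranges: [-3.01, 3.01], [-1.01, 2.22], [0.06, 2.58], [-1.02, 4.17], [0.09, 2.62], [-3.14, 3.14]. Speed limits (rad/s): [2.57, 2.57, 3.14, 3.14, 3.14, 3.14].

## Interface

Orientations are given as a unit quaternion [w, x, y, z].
In Python, from plant import manip, eyes, job_done, models gives the robot as it stands.
- The arm moves only by the tool servo_tool, never from a script. Its argument "motion" is one flat list of numbers, 5 for each row, row after row: the opening, from -1 (shut) to 1 (fully open), then the shift along the tool's x, y, z normalised to -1 to 1, where 1 is 120 mm, then the turn about the tool's z normalised to -1 to 1, where 1 is 45 degrees. A call has 1 to 5 rows; each row is the pose to reach, as a shift and turn from the pose commanded when the call began, along the tool's axes at that moment; what a row does not reach only later rows make up. A row lasts 1/8 s, in which the tool goes at most 62.5 mm and 10.7 degrees, less where a joint would pass 70% of its speed; a pose out of reach is approached as far as the arm can. A call with a number of a shift or a turn outside -1 to 1 is refused whole. A call with a gripper value outside its range is refused whole. The fingers move at their own pace and stop on an object; the grip force is fixed at half the most. Time passes only in rows, so rows that repeat a pose let the fingers close. It gives the time, the measured TCP pose, the force, the opening and the grip force at its end, in the units of the state.
- manip.state(): the state, without advancing time (a new reading comes with each control period).
- eyes.grab_frame(name): name is "side" or "top" or "wrist"; returns (picture, depth): 420x560x3 uint8, red, green, blue; 420x560 float32, m along the optical axis (not along the pixel's ray), 0 where there is no reading.
- eyes.camera_params(name): a dict with "fov_y" (degrees; the focal length in pixels is half the picture's height over the tangent of half this angle, whatever the lens; pixels are square), "cx", "cy" (the principal point, pixels), "D" ([k1, k2, p1, p2, k3] as OpenCV has them; the pictures are not rectified), "pose" (4x4, takes a point from camera to world coordinates); the wrist camera has in their place "T_tool_cam" (4x4, takes a point from camera to tool coordinates, whose origin is the TCP and whose axes are the flange's). Camera axes: x right, y up, looking along -z (the intrinsics and any distortion apply to the point x, -y, -z); pixel columns grow to the right and rows downward; lengths in m; the calibration is good to about 2 mm. A picture is of the moment at which its call begins: read the wrist's pose just before it. camera_params takes no time and is no camera call.
- job_done(): hands the job in; it is judged then, once.
Trained networks look in the newest picture that a camera, given by its name, has taken for a name from the list of things; names that differ only in an ending like _2 or _b are one class to them, and where a whole thing is asked for, a point or a joint stands for the part that bears it (a point fixed in the world has none). Each returns a list of dicts, best first, with "p" (0 to 1); they miss things now and then, are a little off and sometimes report something else, mostly with a low value. They report only what shows in the picture. A call takes as long as a camera call.
- models.regions_of(camera, label): "mask" (420x560 bool, what is visible of it) and "pixel" ([column, row] in pixels, amid what is visible of it).
The state is a dict: "time": time; "joint_pos": joint angles; "joint_vel": joint speeds; "joint_efforts": joint torques, N m; "tool_pos": TCP position; "tool_rot": TCP orientation; "contact_force": force on the tool from outside, world axes, zero at the start; "ft_torque": the same for the moment, N m; "gripper_width": opening from 0.0 (shut) to 1.0 (fully open); "grasp_force": force on a finger pad.
Only numpy, scipy, OpenCV 4.12 (cv2) and the standard library are available. Lean on these libraries where they do the work, as an engineer would, in place of code of your own. Each camera call takes 0.05 s, during which the arm holds its last target. There are 200 camera calls.

## Task

A sheet is jammed in the laser printer, whose fuser cover already hangs open. Reach through the two windows of the metal fuser guard and, with the fingertips, press both pressure-release levers, left and right, down until they stop, then take the hand away. The guard is hot, so touch neither its frame nor the printer's case, and leave the other things on the desk and on the printer where they are.

Things in the scene. Friction and masses are not known exactly. Their poses are not given: they have to be found in the camera images.
- case: Grey case of a compact laser printer, 300 (x) x 370 (y) x 195 mm high, fixed; service side to the robot. Origin: centre of underside, on the desk; +x away from the service side, y left, z up. Top deck from x = -22 mm; from there the service face slopes down to z = 161 mm at x = -148 mm. The open cover hangs below it, out to x = -177 mm, up to 155 mm high. Not to be touched.
- guard: Aluminium fuser guard set flush in the sloping service face, 310 x 90 x 3 mm: the frame not to be touched. Origin: middle of its outer face; x up the slope (away from the robot), y left, z straight out of the face, 0.26 rad from vertical. Two windows, 76 mm along y, 70 mm along x, centred at y = +105 and -105 mm, x = 0. Vent slots lie between them; the jammed sheet's edge shows beyond, at the deck, up to 10 mm high.
- left_pad (a point): Middle of the top of the left lever's thumb pad (pale plastic, 30 mm along y, 19 mm long, on a 13 mm wide arm). In guard axes: y = +105 mm; lever up x = -4, z = -9 mm; fully down x = -8, z = -31 mm. Pivot along y at x = +30, z = -26 mm, so the pad swings straight into the window. Pressing takes 5 to 10 N and it stays where left. A roller lies 10 mm below the lowered pad.
- right_pad (a point): The same point on the right lever, identical, in the right window (y = -105 mm in guard axes).
- lever_left (a joint): Angle of the left lever: 0 = up (pressure on; pad tilted 0.3 rad up towards the robot from the guard's plane), 0.6 = fully down against its stop (released; pad tilted 0.3 rad down). May start up to 0.12 off.
- lever_right (a joint): The same for the right lever.
- bottle: White pump bottle with a blue band, 69 mm across, 193 mm high, standing on the desk beside the printer; origin at the centre of its underside. Bystander.
- roll: White till-paper roll standing on end, 64 mm across, 80 mm high, on the desk beside the printer; origin at the centre of its underside. Bystander.
- penbox: Blue open pen box, 70 x 100 x 45 mm, its pens up to 115 mm high, on the printer's top deck; origin at the centre of its underside. Bystander.
- mouse: Black computer mouse, 105 x 60 x 30 mm, on the desk; origin at the centre of its underside. Bystander.

How it is judged:
By the outcome, as a careful person would: the job done as asked, in the order asked, and still so for the second after the job is handed in, with the robot touching nothing.
It also fails if it takes over 42 s, if anything falls off the work surface, if the arm or the gripper's body presses on something with over 40 N, if the wrist force passes 120 N, or if a joint passes its speed limit or range.

## Working session

There is one attempt and no reset: what is moved stays moved. The work goes in short steps, Python scripts to look and compute and a tool call to move; the robot and the scene stay as the last step left them, time stands still between calls to the robot, and variables do not carry over. Pictures are saved under pics/ and viewed, at most 10 in all, crops included, and the job is handed in when it is done.

Besides the shell and the picture viewer there is one more tool, called after ">>>" in YAML: its name, and indented under it one key for each argument. servo_tool: Moves the arm, as the interface text tells. Its arguments: {"type":"object","properties":{"motion":{"type":"array","items":{"type":"number","minimum":-1,"maximum":1}}},"required":["motion"]}

```bash
mkdir -p pics; cat > h.py <<'E'
import numpy as np, cv2
from scipy.spatial.transform import Rotation as R
from plant import manip, eyes, job_done, models
def cam(name, st=None):
    p=eyes.camera_params(name); f=210/np.tan(np.radians(p["fov_y"])/2)
    K=np.array([[f,0,p["cx"]],[0,f,p["cy"]],[0,0,1]]); D=np.array(p["D"],float)
    if "pose" in p: T=np.array(p["pose"])
    else:
        T=np.eye(4); q=st["tool_rot"]; T[:3,:3]=R.from_quat([q[1],q[2],q[3],q[0]]).as_matrix(); T[:3,3]=st["tool_pos"]
        T=T@np.array(p["T_tool_cam"])
    return K,D,T
def pts(px,d,c):
    K,D,T=c; n=cv2.undistortPoints(np.array(px,float).reshape(-1,1,2),K,D).reshape(-1,2); d=np.array(d).reshape(-1)
    P=np.c_[n[:,0]*d,-n[:,1]*d,-d]
    return P@T[:3,:3].T+T[:3,3]
def proj(X,c):
    K,D,T=c; P=(np.atleast_2d(X)-T[:3,3])@T[:3,:3]
    P=P*[1,-1,-1]
    return cv2.projectPoints(P,np.zeros(3),np.zeros(3),K,D)[0].reshape(-1,2)
def maskpts(m,d,c):
    r,cc=np.nonzero(m&(d>0)); return pts(np.c_[cc,r],d[r,cc],c)
def save(n,im): cv2.imwrite(n,im[:,:,::-1])
E
cat > a.py <<'E'
from h import *
st=manip.state(); print(st["tool_pos"],st["tool_rot"],st["time"])
ims=[]
for n in ["top","side"]:
    im,d=eyes.grab_frame(n); c=cam(n); ims.append(im); print(n,c[2].round(3).tolist()); np.savez(n+".npz",im=im,d=d)
    for l in ["case","guard","left_pad","bottle","roll","penbox","mouse"]:
        for r in models.regions_of(n,l)[:2]:
            P=maskpts(r["mask"],d,c)
            print(n,l,round(r["p"],2),np.round(r["pixel"]),r["mask"].sum(),np.median(P,0).round(3) if len(P) else None, np.percentile(P,[2,98],axis=0).round(3).tolist() if len(P) else None)
for n,i in zip(["top","side"],ims): save(f"pics/{n}.png",i)
print(manip.state()["time"])
E
python3 a.py
```

```text
[ 0.15199587 -0.60558809  0.23005801] [-1.02463404e-03  9.92459073e-01  1.22572175e-01  3.09193514e-06] 0.0
top [[-0.025, 0.982, -0.185, 0.377], [-0.999, -0.02, 0.026, 0.029], [0.022, 0.186, 0.982, 1.056], [0.0, 0.0, 0.0, 1.0]]
top case 0.92 [299. 179.] 19265 [ 0.593 -0.038  0.191] [[0.452, -0.214, 0.084], [0.762, 0.139, 0.203]]
top guard 0.96 [291. 202.] 3313 [ 0.54  -0.029  0.178] [[0.488, -0.182, 0.163], [0.593, 0.121, 0.19]]
top guard 0.48 [249. 195.] 200 [0.558 0.072 0.165] [[0.54, 0.06, 0.124], [0.589, 0.087, 0.169]]
top left_pad 0.56 [248. 195.] 180 [0.558 0.072 0.165] [[0.539, 0.061, 0.159], [0.589, 0.087, 0.169]]
top bottle 0.81 [395. 201.] 993 [ 0.54  -0.298  0.128] [[0.515, -0.338, 0.007], [0.575, -0.277, 0.193]]
top roll 0.84 [184. 183.] 624 [0.613 0.245 0.078] [[0.588, 0.22, 0.003], [0.647, 0.276, 0.083]]
top penbox 0.92 [293. 125.] 1584 [ 0.722 -0.031  0.21 ] [[0.681, -0.077, 0.195], [0.753, 0.019, 0.297]]
top mouse 0.96 [180. 291.] 873 [0.34  0.268 0.028] [[0.293, 0.23, 0.018], [0.386, 0.306, 0.033]]
side [[0.986, 0.1, -0.134, 0.424], [-0.166, 0.642, -0.748, -0.756], [
[... 365 characters left out ...]
_pad 0.54 [277. 183.] 183 [0.564 0.071 0.166] [[0.541, 0.034, 0.112], [0.593, 0.15, 0.187]]
side bottle 0.66 [299. 350.] 2519 [ 0.544 -0.331  0.115] [[0.517, -0.345, 0.002], [0.579, -0.268, 0.194]]
side roll 0.45 [355. 187.] 1908 [ 0.72  -0.04   0.224] [[0.682, -0.08, 0.195], [0.77, 0.1, 0.297]]
side roll 0.3 [275. 188.] 118 [0.561 0.07  0.166] [[0.542, 0.059, 0.115], [0.59, 0.145, 0.169]]
side penbox 0.96 [353. 188.] 1853 [ 0.719 -0.041  0.225] [[0.682, -0.08, 0.197], [0.754, 0.022, 0.297]]
side mouse 0.9 [186. 194.] 614 [0.343 0.259 0.028] [[0.297, 0.226, 0.007], [0.391, 0.303, 0.034]]
side mouse 0.35 [284. 250.] 233 [ 0.543 -0.138  0.166] [[0.521, -0.15, 0.099], [0.569, -0.086, 0.17]]
0.8
```

```bash
cat > b.py <<'E'
from h import *
a=np.load("top.npz"); save("pics/topc.png",cv2.resize(a["im"][90:270,160:420],None,fx=3,fy=3,interpolation=cv2.INTER_CUBIC))
# guard fit
eyes.grab_frame("top"); 
c=cam("top"); d=a["d"]
m=models.regions_of("top","guard")[0]["mask"]; np.save("gm.npy",m)
P=maskpts(m,d,c); 
for _ in range(6):
    A=np.c_[P[:,:2],np.ones(len(P))]; s=np.linalg.lstsq(A,P[:,2],rcond=None)[0]; r=P[:,2]-A@s; P=P[abs(r)<max(.003,2*r.std())]
n=np.array([-s[0],-s[1],1]);n/=np.linalg.norm(n); print("n",n,np.arccos(n[2]),len(P),r.std())
ct,sz,an=cv2.minAreaRect((P[:,:2]).astype(np.float32)); print(ct,sz,an)
print("z at ctr",s@[ct[0],ct[1],1], "yaw from n",np.arctan2(-n[1],-n[0]))
E
python3 b.py
```

```text
n [-0.25291327  0.02767306  0.96709311] 0.2572507343688491 2955 0.001375598405783089
(0.5392628312110901, -0.03007170557975769) (0.3114563822746277, 0.09003247320652008) 83.29605102539062
z at ctr 0.17767367395323383 yaw from n -0.1089836459105875
```

View pics/topc.png

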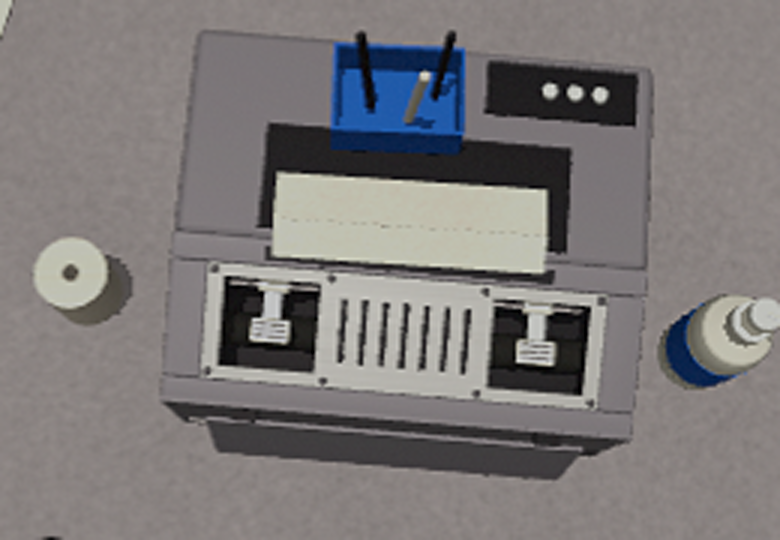

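View pics/side.png

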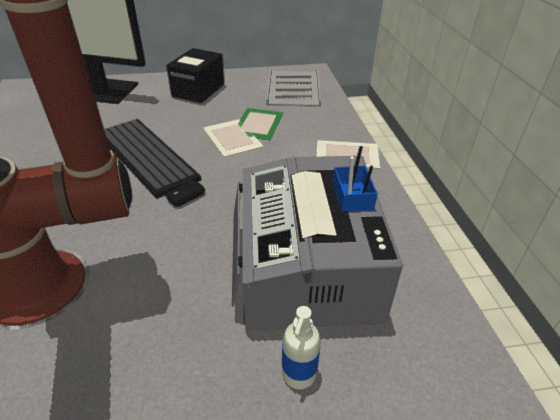

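The top crop shows the guard with two windows. The pads are at crop pixels (270,328) for the left and (537,350) for the right. The roll stands left of the printer and the bottle right. The side view agrees, and the paths at z≈0.3 are clear. The guard fit matches the given sizes: 311x90 mm, tilt 0.257, yaw about −0.11. I'm approaching above the right window with the fingers shut.

>>> servo_tool:
  motion: [-1,1,-0.75,-0.6,0.46,-1,1,-0.75,-0.6,0.46,-1,1,-0.75,-0.6,0.46,-1,1,-0.75,-0.6,0.46]

```text
time: 1.4
tool_pos: [0.2483, -0.4891, 0.3061]
tool_rot: [0.002, 0.998, -0.056, 0.001]
contact_force: [0.0, -0.5, 0.7]
gripper_width: 0.146
grasp_force: 0.0
```

>>> servo_tool:
  motion: [-1,0.75,-1,0,0,-1,0.75,-1,0,0,-1,0.75,-1,0,0]

```text
time: 1.78
tool_pos: [0.3508, -0.3795, 0.3025]
tool_rot: [-0.0, 0.998, -0.057, -0.0]
contact_force: [-0.1, -0.7, -0.2]
gripper_width: -0.002
grasp_force: 0.0
```

>>> servo_tool:
  motion: [-1,0.75,-1,0,0,-1,0.75,-1,0,0,-1,0.75,-1,0,0]

```text
time: 2.15
tool_pos: [0.4542, -0.2706, 0.3023]
tool_rot: [-0.0, 0.998, -0.057, -0.0]
contact_force: [-0.3, -0.4, -0.1]
gripper_width: 0.004
grasp_force: 0.0
```

```bash
cat > w.py <<'E'
from h import *
import sys
st=manip.state(); im,d=eyes.grab_frame("wrist"); c=cam("wrist",st); np.savez(sys.argv[1]+".npz",im=im,d=d,T=c[2])
print(st["tool_pos"],st["tool_rot"],st["contact_force"]); print(np.round(eyes.camera_params("wrist")["T_tool_cam"],3).tolist())
for l in ["guard","right_pad"]:
    for r in models.regions_of("wrist",l)[:3]:
        P=maskpts(r["mask"],d,c)
        if len(P): print(l,round(r["p"],2),np.round(r["pixel"]),r["mask"].sum(),np.median(P,0).round(4), np.percentile(P,[2,98],axis=0).round(3).tolist())
save(f"pics/{sys.argv[1]}.png",im)
E
python3 w.py w1
```

```text
[ 0.45422382 -0.27055279  0.30230301] [-3.82192151e-04  9.98395661e-01 -5.66190593e-02 -4.89393472e-04] [-0.27222795 -0.42206001 -0.06024871]
[[0.001, 0.965, 0.263, 0.066], [1.0, -0.001, -0.001, -0.0], [-0.0, 0.263, -0.965, -0.143], [0.0, 0.0, 0.0, 1.0]]
guard 0.62 [ 45. 131.] 10131 [ 0.5319 -0.0942  0.1787] [[0.485, -0.185, 0.167], [0.573, -0.045, 0.19]]
right_pad 0.73 [103. 120.] 1769 [ 0.5374 -0.1368  0.1661] [[0.517, -0.156, 0.16], [0.565, -0.111, 0.169]]
```

View pics/w1.png

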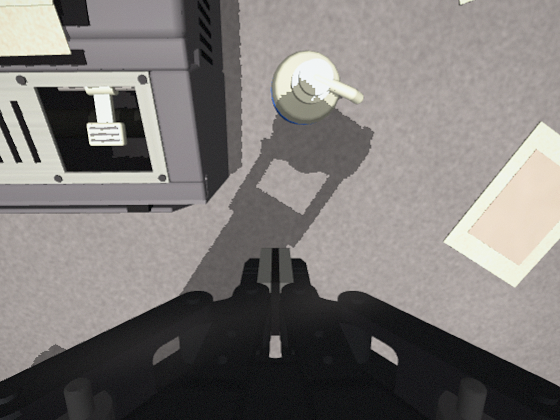

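The wrist view shows the right lever in its window, with its pad at pixel (105,133), and the bottle at (305,85). I'm moving closer.

>>> servo_tool:
  motion: [-1,0.1,-1,0,0,-1,0.1,-1,0,0,-1,0.1,-1,0,0]

```text
time: 2.68
tool_pos: [0.4787, -0.153, 0.3031]
tool_rot: [-0.0, 0.998, -0.056, -0.0]
contact_force: [-0.3, -0.6, -0.0]
gripper_width: 0.003
grasp_force: 0.0
```

>>> servo_tool:
  motion: [-1,0,-0.2,0.3,0,-1,0,-0.2,0.3,0,-1,0,-0.2,0.3,0]

```text
time: 3.05
tool_pos: [0.4814, -0.1322, 0.2679]
tool_rot: [0.0, 0.998, -0.059, 0.0]
contact_force: [0.3, 0.2, 0.2]
gripper_width: 0.001
grasp_force: 0.0
```

```bash
python3 w.py w2
```

```text
[ 0.48142484 -0.13218324  0.26788382] [ 4.71799280e-04  9.98277962e-01 -5.86589153e-02  1.38496901e-04] [0.30003358 0.18103345 0.18508774]
[[0.001, 0.965, 0.263, 0.066], [1.0, -0.001, -0.001, -0.0], [-0.0, 0.263, -0.965, -0.143], [0.0, 0.0, 0.0, 1.0]]
guard 0.64 [141. 140.] 29547 [ 0.5445 -0.0441  0.1806] [[0.489, -0.181, 0.167], [0.583, 0.044, 0.19]]
right_pad 0.66 [270. 138.] 1974 [ 0.5356 -0.1349  0.1666] [[0.518, -0.153, 0.161], [0.565, -0.113, 0.169]]
```

View pics/w2.png

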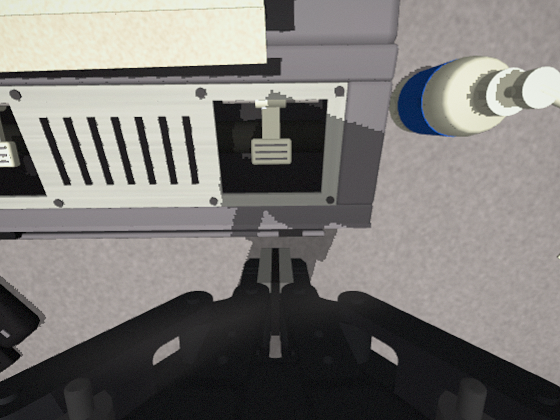

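The pad is at about (271,151), spanning 251–291 × 139–164. The window spans about 213–327 × 99–193. Measuring both next.

```bash
cat > m.py <<'E'
from h import *
a=np.load("w2.npz"); d=a["d"]; p=eyes.camera_params("wrist"); K,D,_=cam("wrist",manip.state()); c=(K,D,a["T"])
px=np.array([[271,151],[255,143],[287,143],[255,160],[287,160]]); 
print("pad",pts(px,[np.median(d[v-1:v+2,u-1:u+2]) for u,v in px],c).round(4).tolist())
m=(np.load("w2.npz")["im"]); 
# guard frame points
g=np.array([[60,95],[200,100],[335,110],[60,195],[200,195],[322,200],[140,90]]); 
print("guard",pts(g,[d[v,u] for u,v in g],c).round(4).tolist())
s=manip.state(); r=models.regions_of("wrist","guard")[0]["mask"]; P=maskpts(r,d,c)
n=None
for _ in range(6):
    A=np.c_[P[:,:2],np.ones(len(P))]; s=np.linalg.lstsq(A,P[:,2],rcond=None)[0]; e=P[:,2]-A@s; P=P[abs(e)<max(.002,2*e.std())]
n=np.array([-s[0],-s[1],1]);n/=np.linalg.norm(n); print(n,np.arccos(n[2]),e.std())
# window edges by ray-plane intersection with guard plane
w=np.array([[214,100],[327,98],[222,192],[322,193],[341,84],[337,206]],float)
X0=pts(w,np.ones(len(w)),c); o=a["T"][:3,3]; v=X0-o; t=(s[2]-o[2]+s[0]*o[0]+s[1]*o[1])/(v[:,2]-v[:,0]*s[0]-v[:,1]*s[1])
W=o+v*t[:,None]; print("win",W.round(4).tolist(),"mean",W[:4].mean(0))
y=-0.1155; X=np.array([np.cos(y),np.sin(y)]);Y=np.array([-np.sin(y),np.cos(y)])
Wc=W[:4].mean(0); print([(round(float((q[:2]-Wc[:2])@X),4),round(float((q[:2]-Wc[:2])@Y),4)) for q in W])
E
python3 m.py
```

```text
pad [[0.5269, -0.1344, 0.1683], [0.534, -0.1233, 0.1677], [0.5312, -0.1469, 0.1676], [0.5216, -0.1217, 0.1676], [0.5188, -0.1456, 0.1672]]
guard [[0.5801, -0.0031, 0.1893], [0.5668, -0.0923, 0.1873], [0.5502, -0.1806, 0.1852], [0.5126, 0.0303, 0.1692], [0.5004, -0.0767, 0.1706], [0.4853, -0.1691, 0.1691], [0.5769, -0.0558, 0.1906]]
[-0.25675614  0.0270413   0.96609785] 0.2611339182739649 0.0007016636731935266
win [[0.5656, -0.1016, 0.1878], [0.5583, -0.1754, 0.1879], [0.5007, -0.0937, 0.1703], [0.491, -0.1694, 0.1699], [0.5656, -0.1846, 0.1901], [0.4786, -0.1806, 0.1669]] mean [ 0.52891817 -0.13501207  0.17897972]
[(0.0326, 0.0374), (0.0338, -0.0367), (-0.0327, 0.0378), (-0.0337, -0.0385), (0.0422, -0.045), (-0.0448, -0.0511)]
```

```bash
cat > g.py <<'E'
from h import *
a=np.load("w2.npz"); d=a["d"]; K,D,_=cam("wrist",manip.state()); T=np.array(eyes.camera_params("wrist")["T_tool_cam"]); P=maskpts((d>0)&(d<.19),d,(K,D,T))
P=P[P[:,0]<.06]
for z in np.arange(-.11,.01,.01):
    q=P[(P[:,2]>=z)&(P[:,2]<z+.01)]
    if len(q): print(round(z,3),len(q),q.min(0).round(3),q.max(0).round(3))
print(manip.state()["tool_pos"])
E
python3 g.py
```

```text
-0.11 758 [ 0.018 -0.02  -0.102] [ 0.021  0.019 -0.1  ]
-0.1 8783 [ 0.007 -0.056 -0.1  ] [ 0.02   0.058 -0.09 ]
-0.09 16585 [-0.004 -0.061 -0.09 ] [ 0.018  0.061 -0.08 ]
-0.08 12488 [-0.008 -0.058 -0.08 ] [ 0.018  0.057 -0.07 ]
-0.07 5421 [-0.01  -0.049 -0.07 ] [ 0.017  0.048 -0.06 ]
-0.06 6477 [-0.01  -0.042 -0.06 ] [ 0.013  0.04  -0.05 ]
-0.05 2147 [-0.012 -0.033 -0.05 ] [ 0.013  0.032 -0.04 ]
-0.04 902 [-0.012 -0.014 -0.04 ] [ 0.011  0.013 -0.03 ]
-0.03 734 [ 0.005 -0.014 -0.03 ] [ 0.011  0.013 -0.02 ]
-0.02 585 [ 0.005 -0.014 -0.02 ] [ 0.011  0.013 -0.01 ]
-0.01 193 [ 0.006 -0.013 -0.01 ] [ 0.011  0.012 -0.003]
[ 0.48196922 -0.13160653  0.26872315]
```

>>> servo_tool:
  motion: [-1,0.31,-0.02,0.2,0,-1,0.31,-0.02,0.2,0,-1,0.31,-0.02,0.6,0,-1,0.31,-0.02,0.6,0]

```text
time: 3.75
tool_pos: [0.5163, -0.1316, 0.1922]
tool_rot: [-0.001, 0.998, -0.058, -0.003]
contact_force: [-0.8, 0.9, -0.3]
gripper_width: 0.001
grasp_force: 0.0
```

>>> servo_tool:
  motion: [-1,0.02,0.01,0.1,0,-1,0.02,0.01,0.2,0,-1,0.02,0.01,0.25,0,-1,0.02,0.01,0.25,0]

```text
time: 4.25
tool_pos: [0.5211, -0.1338, 0.1654]
tool_rot: [0.0, 0.998, -0.058, 0.0]
contact_force: [0.5, -0.3, 0.6]
gripper_width: -0.002
grasp_force: 0.0
```

>>> servo_tool:
  motion: [-1,0,0,0.04,0,-1,0,0,0.08,0,-1,0,0,0.08,0]

```text
time: 4.62
tool_pos: [0.5214, -0.1339, 0.1565]
tool_rot: [0.0, 0.998, -0.058, 0.001]
contact_force: [-1.3, 0.1, 4.4]
gripper_width: 0.001
grasp_force: 1.7
```

>>> servo_tool:
  motion: [-1,0,0,0.03,0,-1,0,0,0.06,0,-1,0,0,0.06,0]

```text
time: 5.0
tool_pos: [0.5222, -0.134, 0.1498]
tool_rot: [0.0, 0.998, -0.058, 0.002]
contact_force: [0.9, 0.9, 4.7]
gripper_width: -0.002
grasp_force: 1.5
```

>>> servo_tool:
  motion: [-1,0,0,0.02,0,-1,0,0,0.03,0,-1,0,0,0.03,0]

```text
time: 5.38
tool_pos: [0.5222, -0.1341, 0.1462]
tool_rot: [0.0, 0.998, -0.058, 0.002]
contact_force: [0.8, 0.3, 5.2]
gripper_width: -0.001
grasp_force: 2.1
```

>>> servo_tool:
  motion: [-1,0,0,0.02,0,-1,0,0,0.02,0]

```text
time: 5.62
tool_pos: [0.5225, -0.1342, 0.1455]
tool_rot: [0.001, 0.998, -0.058, 0.002]
contact_force: [-2.9, 1.1, 11.8]
gripper_width: -0.001
grasp_force: 5.6
```

>>> servo_tool:
  motion: [-1,0,0,0.02,0,-1,0,0,0.02,0]

```text
time: 5.88
tool_pos: [0.5228, -0.1343, 0.1451]
tool_rot: [0.001, 0.998, -0.058, 0.002]
contact_force: [-7.2, 3.5, 19.9]
gripper_width: -0.001
grasp_force: 10.3
```

At the stop: z has stalled and the force has risen to 20 N. Retreating upward and moving to the left window.

>>> servo_tool:
  motion: [-1,0,0,-0.3,0,-1,0,0,-0.7,0,-1,0,0,-1,0,-1,0,0,-1,0]

```text
time: 6.38
tool_pos: [0.5227, -0.1344, 0.2638]
tool_rot: [0.001, 0.998, -0.058, 0.003]
contact_force: [-0.9, -0.4, 0.0]
gripper_width: 0.002
grasp_force: 0.0
```

>>> servo_tool:
  motion: [-1,-0.15,-0.9,0,0,-1,-0.3,-0.9,0,0,-1,-0.3,-0.9,0,0]

```text
time: 6.75
tool_pos: [0.4961, -0.0197, 0.2579]
tool_rot: [-0.0, 0.998, -0.056, -0.001]
contact_force: [0.1, -0.1, 0.3]
gripper_width: 0.003
grasp_force: 0.0
```

>>> servo_tool:
  motion: [-1,0,-0.85,0,0,-1,0,-0.85,0,0,-1,0,-0.85,0,0,-1,0,-0.85,0,0]

```text
time: 7.25
tool_pos: [0.5093, 0.0781, 0.2589]
tool_rot: [0.0, 0.998, -0.058, -0.001]
contact_force: [0.5, 0.0, -0.3]
gripper_width: 0.0
grasp_force: 0.0
```

```bash
sed -i 's/"right_pad"/"left_pad"/' w.py; python3 w.py w3
```

```text
[0.50931863 0.0781478  0.25893246] [ 3.86360536e-04  9.98316707e-01 -5.79906436e-02 -8.30119874e-04] [ 0.47140798  0.03874231 -0.30455197]
[[0.001, 0.965, 0.263, 0.066], [1.0, -0.001, -0.001, -0.0], [-0.0, 0.263, -0.965, -0.143], [0.0, 0.0, 0.0, 1.0]]
guard 0.92 [407. 146.] 31473 [ 0.5477 -0.0172  0.1808] [[0.494, -0.103, 0.167], [0.592, 0.12, 0.19]]
left_pad 0.55 [272. 147.] 1977 [0.557  0.073  0.1659] [[0.54, 0.046, 0.162], [0.585, 0.089, 0.168]]
```

View pics/w3.png

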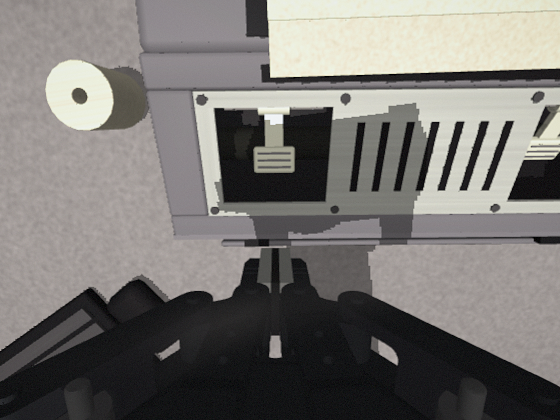

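The left pad is at (274,160), its window spans 217–331 × 107–201, and the right lever at the right edge is visibly lowered.

```bash
sed -e 's/w2.npz/w3.npz/g' -e 's/^px=.*/px=np.array([[274,160],[258,152],[290,152],[258,169],[290,169]])/' -e 's/^g=.*/g=np.array([[205,110],[340,150],[300,207],[400,207]])/' -e 's/^w=.*/w=np.array([[217,108],[331,107],[223,201],[327,201]],float)/' m.py > m3.py; python3 m3.py
```

```text
pad [[0.5486, 0.0744, 0.1669], [0.5556, 0.0853, 0.1666], [0.5529, 0.0623, 0.1667], [0.5434, 0.0868, 0.1669], [0.5407, 0.0636, 0.1669]]
guard [[0.5874, 0.1143, 0.1864], [0.5517, 0.0291, 0.181], [0.5119, 0.0591, 0.1693], [0.5031, -0.0154, 0.1685]]
[-0.2565364   0.02797718  0.96612957] 0.2610110114537645 0.0006910795437930218
win [[0.5876, 0.1063, 0.1877], [0.58, 0.0344, 0.1878], [0.5234, 0.1153, 0.1704], [0.5145, 0.0389, 0.1702]] mean [0.55135784 0.07372308 0.17901972]
[(0.0323, 0.0365), (0.0329, -0.0358), (-0.0326, 0.0381), (-0.0326, -0.0388)]
```

>>> servo_tool:
  motion: [-1,0.28,0,0,0,-1,0.28,0,0.2,0,-1,0.28,0,0.55,0,-1,0.28,0,0.55,0]

```text
time: 7.95
tool_pos: [0.5403, 0.0744, 0.1901]
tool_rot: [0.0, 0.998, -0.058, -0.004]
contact_force: [-0.3, -0.8, -0.1]
gripper_width: 0.001
grasp_force: 0.0
```

>>> servo_tool:
  motion: [-1,0.01,0,0.1,0,-1,0.01,0,0.2,0,-1,0.01,0,0.25,0,-1,0.01,0,0.25,0]

```text
time: 8.45
tool_pos: [0.5442, 0.075, 0.1643]
tool_rot: [-0.0, 0.998, -0.058, 0.0]
contact_force: [-0.2, 0.5, 0.9]
gripper_width: 0.0
grasp_force: 0.0
```

>>> servo_tool:
  motion: [-1,0,0,0.04,0,-1,0,0,0.08,0,-1,0,0,0.08,0]

```text
time: 8.82
tool_pos: [0.5446, 0.075, 0.1555]
tool_rot: [-0.0, 0.998, -0.058, 0.001]
contact_force: [-1.4, -0.3, 2.8]
gripper_width: 0.002
grasp_force: 1.6
```

>>> servo_tool:
  motion: [-1,0,0,0.02,0,-1,0,0,0.04,0,-1,0,0,0.04,0]

```text
time: 9.2
tool_pos: [0.5454, 0.075, 0.1512]
tool_rot: [-0.0, 0.998, -0.058, 0.002]
contact_force: [0.5, -0.5, 4.2]
gripper_width: 0.002
grasp_force: 1.9
```

>>> servo_tool:
  motion: [-1,0,0,0.02,0,-1,0,0,0.04,0,-1,0,0,0.04,0]

```text
time: 9.57
tool_pos: [0.5453, 0.075, 0.1463]
tool_rot: [-0.0, 0.998, -0.058, 0.002]
contact_force: [0.5, 0.3, 5.2]
gripper_width: 0.001
grasp_force: 2.1
```

>>> servo_tool:
  motion: [-1,0,0,0.02,0,-1,0,0,0.02,0]

```text
time: 9.82
tool_pos: [0.5456, 0.075, 0.1458]
tool_rot: [-0.0, 0.998, -0.058, 0.002]
contact_force: [-2.9, 0.0, 12.3]
gripper_width: -0.0
grasp_force: 6.4
```

>>> servo_tool:
  motion: [-1,0,0,0.01,0,-1,0,0,0.01,0]

```text
time: 10.07
tool_pos: [0.5457, 0.075, 0.1457]
tool_rot: [-0.0, 0.998, -0.058, 0.002]
contact_force: [-5.5, -0.8, 16.8]
gripper_width: -0.001
grasp_force: 8.9
```

At the stop again, at the same depth as the right one. I'll retreat up, then back, and check.

>>> servo_tool:
  motion: [-1,0,0,-0.03,0,-1,0,0,-0.3,0,-1,0,0,-0.7,0,-1,0,0,-1,0,-1,0,0,-1,0]

```text
time: 10.7
tool_pos: [0.5457, 0.0751, 0.2649]
tool_rot: [-0.0, 0.998, -0.058, 0.003]
contact_force: [0.1, -0.3, -0.6]
gripper_width: -0.0
grasp_force: 0.0
```

>>> servo_tool:
  motion: [-1,-0.4,0.5,-0.4,0,-1,-0.6,0.9,-0.8,0,-1,-0.6,0.9,-0.8,0,-1,-0.6,0.9,-0.8,0]

```text
time: 11.2
tool_pos: [0.46, -0.0251, 0.3581]
tool_rot: [0.0, 0.998, -0.059, 0.001]
contact_force: [0.2, -0.5, -0.8]
gripper_width: -0.002
grasp_force: 0.0
```

```bash
sed -i 's/\[:3\]:/[:4]:/' w.py; python3 w.py w4
```

```text
[ 0.45995293 -0.02507744  0.35808832] [ 1.64454029e-04  9.98255364e-01 -5.90293318e-02  1.31854220e-03] [ 0.17756005 -0.51575837 -0.75244191]
[[0.001, 0.965, 0.263, 0.066], [1.0, -0.001, -0.001, -0.0], [-0.0, 0.263, -0.965, -0.143], [0.0, 0.0, 0.0, 1.0]]
guard 0.91 [270.  99.] 19710 [ 0.5456 -0.0294  0.1806] [[0.489, -0.18, 0.167], [0.591, 0.12, 0.191]]
left_pad 0.91 [167.  92.] 1291 [0.5681 0.0721 0.1525] [[0.545, 0.044, 0.141], [0.589, 0.102, 0.168]]
```

View pics/w4.png

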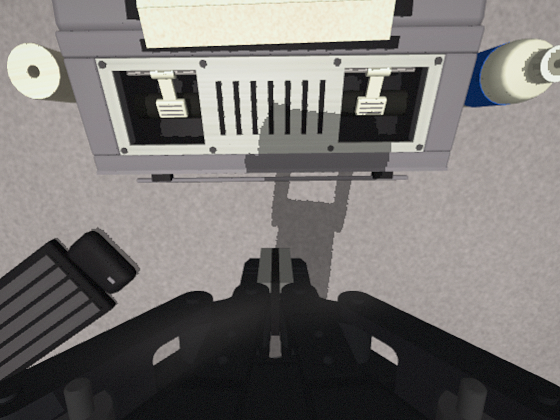

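Both pads, at about (172,106) and (371,104), look equally lowered. I'll check their depth and slope against the "fully down" geometry.

```bash
cat > f.py <<'E'
from h import *
a=np.load("w4.npz"); d=a["d"]; K,D,_=cam("wrist",manip.state()); c=(K,D,a["T"])
X=np.array([.9933,-.1155])
for n,u0,v0,w in [("L",172,106,(.5514,.0737,.179)),("R",371,104,(.529,-.135,.179))]:
    v,u=np.mgrid[v0-16:v0+19,u0-10:u0+11]; P=pts(np.c_[u.ravel(),v.ravel()],d[v,u].ravel(),c)-w
    x=P[:,:2]@X; k=(abs(x)<.008)&(P[:,2]>-.045)&(P[:,2]<-.015); A=np.polyfit(x[k],P[k,2],1); print(n,k.sum(),"slope",np.arctan(A[0]).round(3),"z at pad centre",A[1].round(4))
E
python3 f.py
```

```text
L 336 slope 0.549 z at pad centre -0.0323
R 324 slope 0.555 z at pad centre -0.0323
```

Both match fully down: slope 0.56, z −32 mm. The hand is clear, so I'm handing in.

```bash
python3 -c "
from plant import job_done; print(job_done())"
```

```text
the job is handed in; nothing more can be done
None
```

Both pressure-release levers are pressed down to their stops, the hand is clear of the printer, and the job is handed in at about 11 s; I saw no sign of contact with the guard, case or bystanders.

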